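Make up a patching kit and a spraying kit

TASK

Make up two kits from the stock in the middle of the bench, one thing to a compartment: the jar of filler, the tape measure and the piece of timber go into the three-compartment tray (the timber in its long compartment), the spray can and the small roll of tape into the two-compartment tray. Everything shall sit flat on the tray floor the way up it was found, and neither jar nor can may be knocked over on the way. Leave the big roll of tape and the paint tin where they are.

Things in the scene. Friction and masses are not known exactly. Their poses are not given: they have to be found in the camera images.
- tray_three: Grey, nearly square tray, three compartments, fixed. Outside 252 (its x) x 196 (y) mm; floor 4 mm thick, walls 4 mm thick, tops 18 mm above the bench. Origin: centre of the underside, z up. Two short compartments, inside 120 (x) x 90 (y) mm, centred at x = +62 and -62, y = -49 mm; one long, inside 244 (x) x 94 (y) mm, centred at x = 0, y = +47 mm.
- tray_two: Grey, long narrow tray, two equal compartments end to end, fixed. Outside 252 (its x) x 98 (y) mm; floor 4 mm thick, walls 4 mm thick, tops 18 mm above the bench. Origin: centre of the underside, z up. Compartments, inside 120 (x) x 90 (y) mm, centred at x = +62 and -62, y = 0.
- filler_jar: Round screw-top jar of wood filler, amber with a metal lid (fixed on), standing upright, 56 mm diameter, 75 mm high. Origin: centre of its underside. z up.
- spray_can: Round spray can with a red cap, standing upright, 58 mm diameter, 217 mm high; body 56 to 58 mm across up to 188 mm above its foot, cap 54 mm across from there to the top. Origin: centre of its underside. z up along the can.
- tape_measure: Yellow and black pocket tape measure standing on its edge, 34 (its x) x 97 (its y) x 68 mm high, blade locked. The case is 30 mm thick (x) and reaches from y = -23 to y = +49 mm; the stub of the blade sticks out to y = -48 mm, 6 mm above the underside. Origin: on the underside, midway along the 97 mm; z up.
- small_tape: Small roll of black tape lying flat, 60 mm outside diameter (up to 62), 19 mm high. Treat it as a solid disc: its hole cannot be entered. Origin: centre of its underside. z up.
- timber: Plain rectangular piece of sawn timber lying flat, 44 (its x) x 160 (its y) x 30 mm high. Origin: centre of its underside. z up.
- big_tape: Bystander: large roll of cream masking tape lying flat, 96 mm diameter, 25 mm high. Origin: centre of its underside. Not part of either kit; stays where it is.
- paint_tin: Bystander: closed paint tin, 78 mm diameter and 78 mm high. Origin: centre of its underside. Not part of either kit; stays where it is.
Things that resemble listed ones, but are neither listed nor needed, are in the scene too. What is shaped like the filler_jar but blue, green or purple is not meant.

How it is judged:
By the outcome, as a careful person would: the job done as asked, in the order asked, and still so for the second after the job is handed in, with the robot touching nothing.
It also fails if it takes over 128 s, if anything falls off the work surface, if the arm or the gripper's body presses on something with over 40 N, if the wrist force passes 120 N, or if a joint passes its speed limit or range.

ROBOT

A 6-joint arm with a two-finger parallel gripper is mounted at the origin on a cart in front of the work surface, level with it; the furniture and walls round the work are solid. World frame = base frame: x ahead of the robot, y to its left, z up, the work surface at z = 0. Lengths are in m, angles in rad, forces in N, time in s.
With the tool pointing down it reaches from about 0.25 to 0.775 m from the base axis. Payload 4 kg.
Tool frame: the origin (TCP) lies midway between the tips of the shut fingers; the grasp point (between the pads) lies 19 mm behind it (robot.tcp_to_grasp is the z of the grasp point in the tool frame, in m); z points along the fingers, y is the line along which they close (so a half turn about z gives the same grasp; the last joint's range is limited). The gripper opens to 94 mm and grips with 3 to 60 N. Pads are 16 mm wide; open, the fingers measure 119 mm over their backs; the gripper's body (75 mm by 177 mm) begins 78 mm behind the grasp point.
Start: joints at [1.135, 0.087, 1.371, -0, 1.684, -0.103], TCP at [0.18, 0.52, 0.206] pointing down, gripper open.
Joint ranges: [-3.1, 3.1], [-0.76, 2.03], [0.27, 2.55], [-1.08, 4.22], [0.17, 2.65], [-2.57, 2.57]. Speed limits (rad/s): [2.79, 2.79, 3.14, 3.14, 3.14, 3.14].

INTERFACE

Orientations are given as [roll, pitch, yaw] about the fixed x, y, z axes, in that order (R = Rz(yaw) Ry(pitch) Rx(roll)).
In Python, from bench import robot gives the robot as it stands. The module is installed in compiled form; this text tells all that it offers.
- The arm moves only by the tool move_arm, never from a script. Its argument "motion" is one flat list of numbers, 7 for each row, row after row: the turn, a rotation vector about the tool's x, y, z in units of 45 degrees (1.0 is 45 degrees), then the shift along the tool's x, y, z in units of 100 mm (1.0 is 100 mm), then the opening, from 0 (shut) to 1 (fully open). A call has 1 to 12 rows; each row shifts and turns the commanded pose from where the row before left it, along the tool's axes as they then stand; what a row does not reach is not made up. A row lasts 1/12 s, in which the tool goes at most 41.7 mm and 7.16 degrees, less where a joint would pass 70% of its speed; a pose out of reach is approached as far as the arm can. A call with a number of a shift or a turn outside -1 to 1 is refused whole. A call with a gripper value outside its range is refused whole. The fingers move at their own pace and stop on an object; the grip force is fixed at half the most. Time passes only in rows, so rows that do not move let the fingers close. It gives the time, the measured TCP pose, the force, the opening and the grip force at its end, in the units of the state.
- robot.get_obs(): the state, without advancing time (a new reading comes with each control period).
- robot.snapshot(name): name is "side" or "top"; returns the picture (384x512x3 uint8, red, green, blue); there is no depth.
- robot.get_calibration(name): a dict with "fx", "fy", "cx", "cy" (pixels), "R" (3x3) and "t" (3): a world point X has camera coordinates R X + t. Camera axes: x right, y down, z forward; pixel columns grow to the right and rows downward; lengths in m; the calibration is good to about 2 mm. A picture is of the moment at which its call begins. get_calibration takes no time and is no camera call.
- robot.close_job(): hands the job in; it is judged then, once.
The state is a dict: "time": time; "joint_positions": joint angles; "qvel": joint speeds; "joint_torque": joint torques, N m; "tool_pos": TCP position; "ee_rot": TCP orientation; "wrist_force": force on the tool from outside, world axes, zero at the start; "wrist_torque": the same for the moment, N m; "width": finger opening in m; "finger_force": force on a finger pad.
Only numpy, scipy, OpenCV 4.12 (cv2) and the standard library are available. Lean on these libraries where they do the work, as an engineer would, in place of code of your own. Each camera call takes 0.05 s, during which the arm holds its last target. There are 200 camera calls.

## Working session

There is one attempt and no reset: what is moved stays moved. The work goes in short steps, Python scripts to look and compute and a tool call to move; the robot and the scene stay as the last step left them, time stands still between calls to the robot, and variables do not carry over. Pictures are saved under pics/ and viewed, at most 14 in all, crops included, and the job is handed in when it is done.

Besides the shell and the picture viewer there is one more tool, called after ">>>" as name(argument=value, ...) on one line, values as JSON. move_arm: Moves the arm, as the interface text tells. Shifts and turns lie within -1 to 1; 1 stands for 100 mm of shift or 45 degrees of turn. Its arguments: {"type":"object","properties":{"motion":{"type":"array","items":{"type":"number"}}},"required":["motion"]}

```bash
mkdir -p pics; python3 - <<'E'
from bench import robot
import cv2,numpy as np
for n in("side","top"):
    im=robot.snapshot(n); cv2.imwrite(f"pics/{n}0.png",im[:,:,::-1])
    c=robot.get_calibration(n); print(n,c["fx"],c["fy"],c["cx"],c["cy"],np.round(c["R"],4).tolist(),np.round(c["t"],4))
o=robot.get_obs();print(o["time"],o["tool_pos"],o["ee_rot"],o["width"],robot.tcp_to_grasp)
E
```

```text
side 493.3973781190952 493.3973781190952 252.07627394459712 194.75983990027242 [[0.8782, -0.4777, -0.024], [-0.2823, -0.4771, -0.8323], [0.3861, 0.7377, -0.5539]] [-0.4929  0.2011  1.3017]
top 477.4011238517534 477.4011238517534 256.61647661928646 189.78459017253388 [[-0.0009, -0.9996, -0.0298], [-0.9939, 0.0041, -0.1102], [0.1103, 0.0295, -0.9935]] [0.0209 0.5737 1.3373]
0.1 [0.17948153 0.51937645 0.2044378 ] [-3.13966228e+00 -1.73767813e-04  2.80878961e+00] 0.09406811119969462 -0.0188
```

View pics/top0.png

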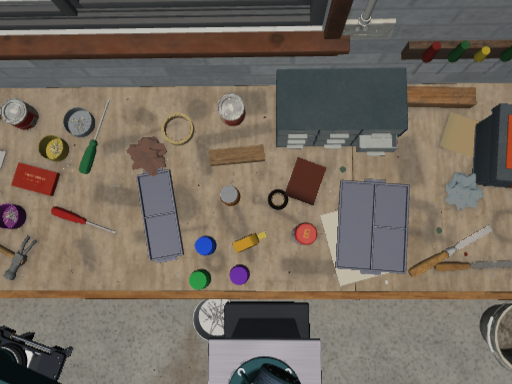

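View pics/side0.png

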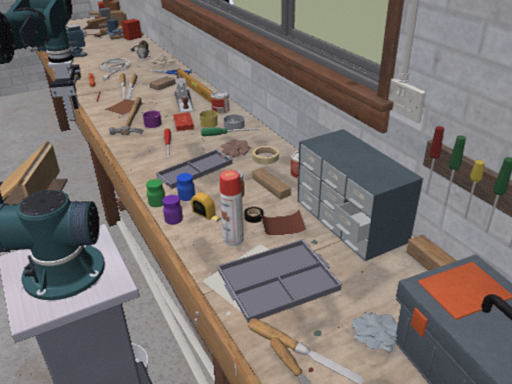

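Top view: tray_two is at (161,214) and tray_three at (373,226). The stock is a metal-lidded jar (230,196), timber (236,155), small tape (278,199), tape measure (247,241) and red-capped can (305,233). The side view shows the can at (232,207), the measure at (204,206) and the small tape at (254,214).
Possible mix-ups:
- **Jar:** blue (205,245), green (200,280), purple (240,275) and left tins (18,114), (79,122).
- **Timber:** block at (440,96).
- **Small tape:** big ring (178,129), purple roll (11,216) and yellow roll (53,148).

I choose by the description and check in one crop.

```bash
python3 - <<'E'
import cv2,numpy as np
t=cv2.imread("pics/top0.png")[140:290,130:420]; s=cv2.imread("pics/side0.png")[140:320,140:350]
a=cv2.resize(t,(780,403),interpolation=cv2.INTER_CUBIC)
cv2.imwrite("pics/ct.png",a); cv2.imwrite("pics/cs.png",cv2.resize(s,None,fx=3.3,fy=3.3,interpolation=cv2.INTER_CUBIC))
E
```

```text
(no output)
```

View pics/ct.png

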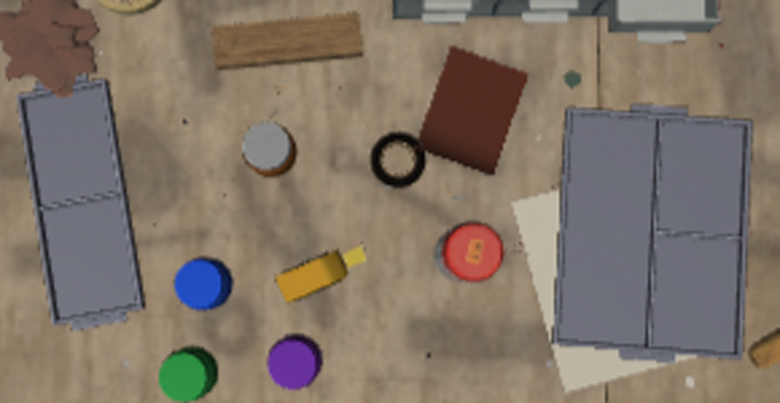

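View pics/cs.png

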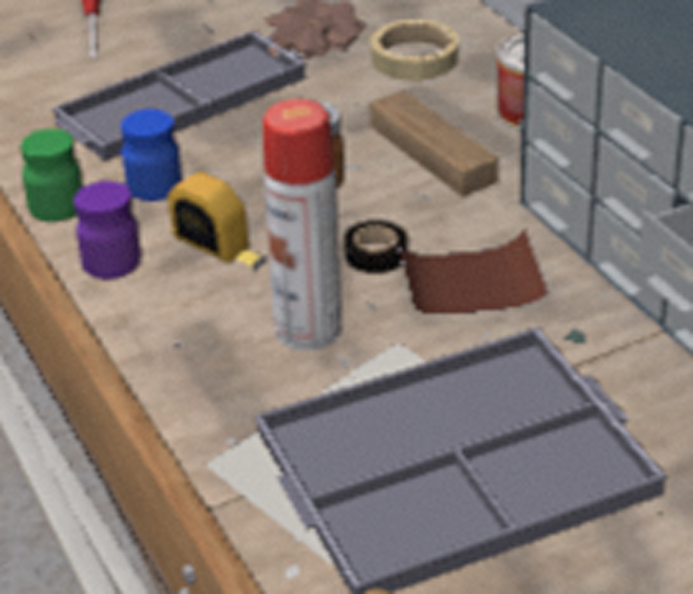

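The crops confirm the amber jar with its metal lid (268,147 in the crop). The blade points right (355,255), the small tape is at (398,159), and the timber (288,40) lies roughly along y. A rag touches the far end of tray_two.

```bash
cat > h.py <<'E'
import cv2,numpy as np
from bench import robot
def cal(n):
    c=robot.get_calibration(n); return c,np.array(c["R"]),np.array(c["t"])
def ray(n,uv):
    c,R,t=cal(n); d=R.T@np.array([(uv[0]-c["cx"])/c["fx"],(uv[1]-c["cy"])/c["fy"],1]); return -R.T@t,d/np.linalg.norm(d)
def onz(n,uv,z):
    o,d=ray(n,uv); return o+d*(z-o[2])/d[2]
def tri(a,b):
    (p,d),(q,e)=ray("top",a),ray("side",b)
    s=np.linalg.lstsq(np.c_[d,-e],q-p,rcond=None)[0]; x,y=p+s[0]*d,q+s[1]*e
    return np.round(np.r_[(x+y)/2,np.linalg.norm(x-y)],4)
def proj(n,X):
    c,R,t=cal(n); p=R@np.array(X)+t; return np.array([c["fx"]*p[0]/p[2]+c["cx"],c["fy"]*p[1]/p[2]+c["cy"]])
def blob(im,roi,lo,hi,k=0):
    x0,y0,x1,y1=roi; m=np.zeros(im.shape[:2],np.uint8)
    m[y0:y1,x0:x1]=cv2.inRange(cv2.cvtColor(im,cv2.COLOR_BGR2HSV),np.array(lo),np.array(hi))[y0:y1,x0:x1]
    if k: m=cv2.morphologyEx(m,cv2.MORPH_CLOSE,np.ones((k,k),np.uint8))
    c=max(cv2.findContours(m,cv2.RETR_EXTERNAL,cv2.CHAIN_APPROX_NONE)[0],key=cv2.contourArea); return cv2.convexHull(c)[:,0,:].astype(float)
def rect(n,hull,z):  # world min-area rect
    P=np.array([onz(n,p,z)[:2] for p in hull]).astype(np.float32)*1000
    r=cv2.minAreaRect(P); return np.round(r[0]),np.round(r[1]),round(r[2],1),np.round(cv2.boxPoints(r)).tolist()
E
python3 - <<'E'
from h import *
t=cv2.imread("pics/top0.png");s=cv2.imread("pics/side0.png")
H=cv2.cvtColor(t,cv2.COLOR_BGR2HSV)
for n,p in dict(jar=(229,194),timber=(236,155),ring=(270,199),yel=(246,242),blade=(262,235),tray=(390,200),wood=(255,215),rag=(305,175)).items(): print(n,H[p[1],p[0]])
def go(name,roi,lo,hi,z,k=3):
    h=blob(t,roi,lo,hi,k); print(name,rect("top",h,z), cv2.minEnclosingCircle(h.astype(np.float32)))
go("can",(285,210,325,255),(0,130,100),(8,255,255),.217)
go("jar",(212,178,247,212),(0,0,110),(180,45,255),.075)
go("ring",(262,184,288,214),(0,0,0),(180,255,65),.019)
go("yel",(230,228,258,253),(15,190,60),(35,255,255),.068,1)
go("blade",(255,228,272,243),(20,130,120),(35,255,255),.006,1)
go("timber",(200,140,272,170),(8,70,50),(20,255,150),.030)
go("three",(330,170,415,280),(108,20,40),(135,90,200),.018,5)
go("two",(130,165,190,265),(108,20,40),(135,90,200),.018,5)
E
```

```text
jar [ 30   2 138]
timber [ 16 118 125]
ring [15 73 14]
yel [ 20 194 187]
blade [ 25 163 189]
tray [115  26 119]
wood [ 18  65 160]
rag [  6 157  83]
can (array([ 445., -106.]), array([50., 52.]), 44.6, [[409.0, -105.0], [445.0, -142.0], [481.0, -107.0], [444.0, -70.0]]) ((305.2474365234375, 233.36082458496094), 11.265684127807617)
jar (array([559.,  98.]), array([48., 45.]), 0.2, [[535.0, 120.0], [535.0, 75.0], [583.0, 76.0], [583.0, 120.0]]) ((228.43641662597656, 193.53468322753906), 8.80905818939209)
ring (array([548., -40.]), array([55., 58.]), 89.5, [[519.0, -68.0], [577.0, -68.0], [577.0, -13.0], [519.0, -13.0]]) ((278.8103332519531, 198.07470703125), 11.501023292541504)
yel (array([423.,  49.]), array([29., 67.]), 23.0, [[397.0, 74.0], [423.0, 12.0], [449.0, 23.0], [423.0, 85.0]]) ((245.21133422851562, 241.66494750976562), 12.432684898376465)
blade (array([444.,   7.]), array([15., 21.]), 26.4, [[432.0, 13.0], [442.0, -6.0], [455.0, 1.0], [446.0, 20.0]]) ((261.29998779296875, 235.3000030517578), 3.7122299671173096)
timber (array([677.,  71.]), array([186.,  85.]), 89.7, [[634.0, -22.0], [719.0, -22.0], [720.0, 163.0], [635.0, 164.0]]) ((239.7547149658203, 153.41510009765625), 33.621551513671875)
three (array([ 470., -311.]), array([195., 266.]), 85.6, [[329.0, -398.0], [595.0, -418.0], [610.0, -223.0], [344.0, -203.0]]) ((373.0, 226.5), 55.62608337402344)
two (array([504., 302.]), array([265.,  99.]), 10.3, [[364.0, 327.0], [382.0, 230.0], [643.0, 277.0], [625.0, 375.0]]) ((159.0, 215.5), 46.5430908203125)
```

```bash
python3 - <<'E'
from h import *
t=cv2.imread("pics/top0.png");s=cv2.imread("pics/side0.png")
T=lambda u,v:(130+u/2.69,140+v/2.687); S=lambda u,v:(140+u/3.3,140+v/3.3)
for lo in(95,105):
    h=blob(t,(205,142,270,168),(8,lo,40),(20,255,170),3); print("timber",rect("top",h,.03))
for n,a,b in [("tim hl",(213,30),(402,93)),("tim ll",(217,65),(370,107)),("tim hr",(359,13),(497,158)),("tim lr",(362,52),(463,175)),
  ("cap",(473,251),(297,112)),("ring",(398,159),(376,237)),
  ("3 farleft",(569,109),(540,331)),("3 nearleft",(555,343),(262,418)),("3 farright",(749,121),(662,483)),("3 nearright",(741,354),(365,585)),
  ("3 divL",(655,118),(600,405)),("3 divLn",(650,347),(317,497)),
  ("2 fl",(22,97),(253,38)),("2 nl",(55,322),(58,111)),("2 nr",(143,307),(106,152)),("2 fr",(107,81),(303,68)),("2 div l",(38,207),(160,73)),("2 div r",(122,192),(206,106))]:
    print(n,tri(T(*a),S(*b)), np.round(onz("top",T(*a),.018 if n[0] in"23" else .03)[:2],3))
h=blob(s,(190,190,216,222),(15,150,60),(35,255,255),3); print("yel side",h[h[:,1].argsort()][:6].tolist())
m=blob(s,(210,165,250,195),(0,130,100),(8,255,255),3);print("cap side top",m.min(0),m.max(0))
# predicted side pixels for estimates
for n,X in dict(measTop=(.423,.049,.068),measRear=(.410,.080,.068),ring=(.548,-.04,.019),cap=(.445,-.106,.217),jarR=(.559+.023,.098-.01,.075),jarfootR=(.585,.09,0)).items(): print(n,(proj("side",X)-140)*3.3)
E
```

```text
timber (array([676.,  79.]), array([ 47., 159.]), 5.3, [[646.0, 156.0], [660.0, -2.0], [707.0, 2.0], [692.0, 160.0]])
timber (array([676.,  79.]), array([ 45., 157.]), 5.3, [[646.0, 155.0], [661.0, -2.0], [706.0, 2.0], [691.0, 159.0]])
tim hl [0.6871 0.1584 0.0261 0.0025] [0.687 0.157]
tim ll [0.6483 0.1543 0.0235 0.004 ] [0.649 0.153]
tim hr [7.032e-01 5.000e-04 2.940e-02 4.200e-03] [ 0.705 -0.   ]
tim lr [ 0.6621 -0.003   0.0255  0.0023] [ 0.662 -0.004]
cap [ 0.4449 -0.1062  0.2164  0.0008] [ 0.449 -0.12 ]
ring [ 0.5468 -0.0413  0.0189  0.0019] [ 0.547 -0.042]
3 farleft [ 6.010e-01 -2.256e-01  1.660e-02  5.000e-04] [ 0.601 -0.225]
3 nearleft [ 0.3528 -0.2061  0.0165  0.001 ] [ 0.352 -0.206]
3 farright [ 0.5856 -0.417   0.0119  0.0051] [ 0.587 -0.417]
3 nearright [ 0.341  -0.3994  0.0182  0.0004] [ 0.341 -0.4  ]
3 divL [ 0.5934 -0.3196  0.0097  0.0034] [ 0.591 -0.317]
3 divLn [ 0.3496 -0.3056  0.0177  0.0028] [ 0.348 -0.305]
2 fl [0.6166 0.3694 0.0111 0.003 ] [0.617 0.367]
2 nl [0.3736 0.3261 0.0144 0.0011] [0.374 0.325]
2 nr [0.3897 0.2323 0.0106 0.0005] [0.39  0.231]
2 fr [0.6328 0.2758 0.0141 0.0044] [0.634 0.274]
2 div l [0.4964 0.3483 0.0123 0.0021] [0.497 0.346]
2 div r [0.5114 0.2572 0.0136 0.0043] [0.513 0.256]
yel side [[199.0, 193.0], [202.0, 193.0], [195.0, 195.0], [208.0, 196.0], [209.0, 197.0], [192.0, 198.0]]
cap side top [220. 171.] [238. 194.]
measTop [206.87585096 182.64544299]
measRear [180.01522477 170.39899646]
ring [377.56144962 235.63411417]
cap [297.4381395  111.08687144]
jarR [342.89974987 109.71231633]
jarfootR [347.20336338 173.60098084]
```

>>> move_arm(motion=[0,0,0.1576,0,0,0,1,0,0,0.1576,0,0,0,1,0,0,0.1576,0,0,0,1,0,0,0.1576,0,0,0,1,0,0,0.1576,0,0,0,1,0,0,0.1576,0,0,0,1,0,0,0.1576,0,0,0,1,0,0,0.1576,0,0,0,1,0,0,0.1576,0,0,0,1,0,0,0.1576,0,0,0,1,0,0,0,-0.2,0.18,0,1,0,0,0,-0.2,0.18,0,1])

```text
time: 1.1
tool_pos: [0.2152, 0.4796, 0.2045]
ee_rot: [-3.141, 0.001, 1.574]
wrist_force: [0.3, 0.1, -0.0]
width: 0.0936
finger_force: 0.0
```

>>> move_arm(motion=[0,0,0,-0.28,0.252,0,1,0,0,0,-0.28,0.252,0,1,0,0,0,-0.28,0.252,0,1,0,0,0,-0.28,0.252,0,1,0,0,0,-0.28,0.252,0,1,0,0,0,-0.28,0.252,0,1,0,0,0,-0.28,0.252,0,1,0,0,0,-0.28,0.252,0,1,0,0,0,-0.28,0.252,0,1,0,0,0,-0.28,0.252,0,1,0,0,0,-0.28,0.252,0,1,0,0,0,-0.28,0.252,0,1])

```text
time: 2.1
tool_pos: [0.5188, 0.1422, 0.205]
ee_rot: [-3.141, -0.0, 1.571]
wrist_force: [0.9, 0.5, -0.2]
width: 0.0939
finger_force: 0.0
```

>>> move_arm(motion=[0,0,0,-0.23,0.2,0,1,0,0,0,-0.23,0.2,0.1,1,0,0,0,0,0,0.2,1,0,0,0,0,0,0.2,1,0,0,0,0,0,0.2,1,0,0,0,0,0,0,1,0,0,0,0,0,0,1])

```text
time: 2.68
tool_pos: [0.557, 0.0978, 0.1338]
ee_rot: [-3.137, 0.0, 1.571]
wrist_force: [0.4, 0.3, 0.1]
width: 0.0942
finger_force: 0.0
```

>>> move_arm(motion=[0,0,0,0,0,0.25,1,0,0,0,0,0,0.25,1,0,0,0,0,0,0.25,1,0,0,0,0,0,0.25,1,0,0,0,0,0,0,1,0,0,0,0,0,0,0,0,0,0,0,0,0,0,0,0,0,0,0,0,0,0,0,0,0,0,0,0,0,0,0,0,0,0,0,0,0,0,0,0,0,0])

```text
time: 3.6
tool_pos: [0.5586, 0.098, 0.0367]
ee_rot: [3.14, -0.0, 1.571]
wrist_force: [-3.6, 0.6, 2.6]
width: 0.0576
finger_force: 1.6
```

>>> move_arm(motion=[0,0,0,0,0,0,0,0,0,0,0,0,0,0,0,0,0,0,0,0,0,0,0,0,0,0,0,0,0,0,0,0,0,-0.1,0,0,0,0,0,0,-0.2,0,0,0,0,0,0,-0.3,0,0,0,0,0,0,-0.4,0,0,0,0,0,0,-0.4,0,0,0,0,0,0,-0.4,0,0,0,0,0,0,-0.4,0,0,0,0,0,0,-0.2,0])

```text
time: 4.6
tool_pos: [0.5595, 0.098, 0.2817]
ee_rot: [3.133, -0.001, 1.571]
wrist_force: [0.2, -0.2, -0.8]
width: 0.0549
finger_force: 30.0
```

>>> move_arm(motion=[0,0,0,-0.2,-0.014,0,0,0,0,0,-0.4,-0.026,0,0,0,0,0,-0.4,-0.026,0,0,0,0,0,-0.4,-0.026,0,0,0,0,0,-0.4,-0.026,0,0,0,0,0,-0.4,-0.026,0,0,0,0,0,-0.4,-0.026,0,0,0,0,0,-0.4,-0.026,0,0,0,0,0,-0.4,-0.026,0,0,0,0,0,-0.4,-0.026,0,0,0,0,0,-0.4,-0.026,0,0,0,0,0,-0.4,-0.026,0,0])

```text
time: 5.6
tool_pos: [0.5277, -0.3641, 0.2749]
ee_rot: [-3.141, -0.0, 1.571]
wrist_force: [0.2, 0.5, -2.3]
width: 0.0545
finger_force: 30.0
```

>>> move_arm(motion=[0,0,0,-0.24,-0.015,0,0,0,0,0,0,0,0.2,0,0,0,0,0,0,0.35,0,0,0,0,0,0,0.4,0,0,0,0,0,0,0.4,0,0,0,0,0,0,0.3,0,0,0,0,0,0,0.2,0,0,0,0,0,0,0,0,0,0,0,0,0,0,0])

```text
time: 6.35
tool_pos: [0.5259, -0.3854, 0.0886]
ee_rot: [-3.139, -0.003, 1.571]
wrist_force: [-0.1, 0.5, -2.6]
width: 0.0546
finger_force: 30.0
```

>>> move_arm(motion=[0,0,0,0.19,0.02,0,0,0,0,0,0,0,0.15,0,0,0,0,0,0,0.15,0,0,0,0,0,0,0.1,0,0,0,0,0,0,0.05,0,0,0,0,0,0,0,0,0,0,0,0,0,0,0])

```text
time: 6.93
tool_pos: [0.5292, -0.3676, 0.0465]
ee_rot: [3.14, 0.001, 1.571]
wrist_force: [-0.1, -0.1, -2.2]
width: 0.0545
finger_force: 30.0
```

```bash
python3 - <<'E'
from h import *
im=robot.snapshot("side")[:,:,::-1]; cv2.imwrite("pics/s1.png",cv2.resize(np.ascontiguousarray(im[150:350,150:420]),None,fx=2.9,fy=2.9))
E
```

```text
(no output)
```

View pics/s1.png

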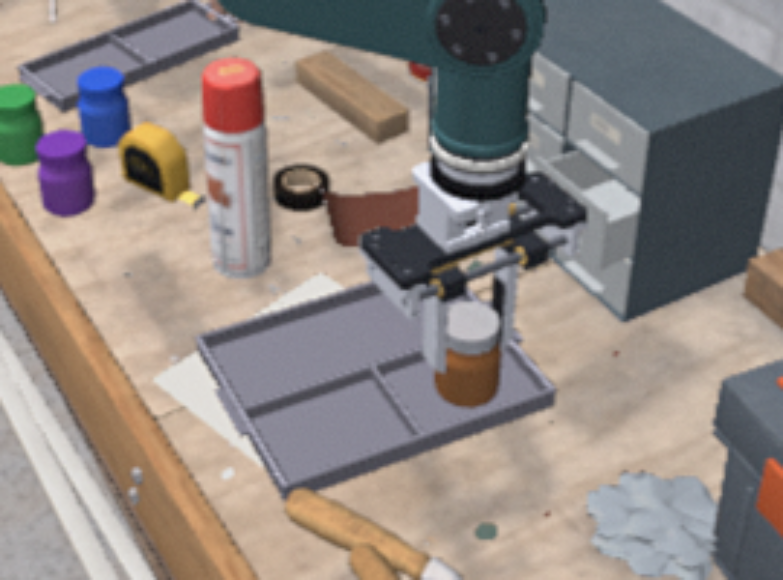

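The jar (467,360) is upright, centred in the far short compartment and just above its floor. I'll lower 5 mm and release.

>>> move_arm(motion=[0,0,0,0,0,0.03,0,0,0,0,0,0,0.025,0,0,0,0,0,0,0,0,0,0,0,0,0,0,0.9,0,0,0,0,0,0,0.9,0,0,0,0,0,0,0.9,0,0,0,0,0,0,0.9,0,0,0,0,0,0,0.9,0,0,0,0,0,0,0.9])

```text
time: 7.73
tool_pos: [0.5288, -0.3671, 0.04]
ee_rot: [3.142, -0.0, 1.571]
wrist_force: [-0.3, 0.3, -0.3]
width: 0.0848
finger_force: 0.0
```

>>> move_arm(motion=[0,0,0,0,0,-0.2,0.9,0,0,0,0,0,-0.35,0.9,0,0,0,0,0,-0.4,0.9,0,0,0,0,0,-0.4,0.9,0,0,0,0,0,-0.4,0.9,0,0,0,0,0,-0.4,0.9,0,0,0,0,0,-0.35,0.9])

```text
time: 8.32
tool_pos: [0.5287, -0.367, 0.2933]
ee_rot: [3.14, 0.002, 1.571]
wrist_force: [0.1, -0.5, 0.6]
width: 0.0847
finger_force: 0.0
```

>>> move_arm(motion=[0,0,0,0.2,-0.05,0,0.9,0,0,0,0.36,-0.09,0,0.9,0,0,0,0.36,-0.09,0,0.9,0,0,0,0.36,-0.09,0,0.9,0,0,0,0.36,-0.09,0,0.9,0,0,0,0.36,-0.09,0,0.9,0,0,0,0.36,-0.09,0,0.9,0,0,0,0.36,-0.09,0,0.9,0,0,0,0.36,-0.09,0,0.9,0,0,0,0.36,-0.09,0,0.9,0,0,0,0.36,-0.09,0,0.9,0,0,0,0.36,-0.1,0,0.9])

```text
time: 9.32
tool_pos: [0.4228, 0.0504, 0.2902]
ee_rot: [3.141, -0.0, 1.571]
wrist_force: [0.3, 1.1, -0.6]
width: 0.0848
finger_force: 0.0
```

>>> move_arm(motion=[0,0,-0.126,0,0,0,0.7,0,0,-0.126,0,0,0,0.7,0,0,-0.126,0,0,0,0.7,0,0,-0.126,0,0,0,0.7,0,0,0,0,0,0.3,0.7,0,0,0,0,0,0.4,0.7,0,0,0,0,0,0.4,0.7,0,0,0,0,0,0.3,0.7,0,0,0,0,0,0.2,0.7,0,0,0,0,0,0,0.7,0,0,0,0,0,0,0.7])

```text
time: 10.23
tool_pos: [0.423, 0.0489, 0.1295]
ee_rot: [-3.14, -0.001, 1.967]
wrist_force: [0.1, 0.1, 0.7]
width: 0.0654
finger_force: 0.0
```

>>> move_arm(motion=[0,0,0,0,0,0.25,0.7,0,0,0,0,0,0.25,0.7,0,0,0,0,0,0.25,0.7,0,0,0,0,0,0.25,0.7,0,0,0,0,0,0,0.7,0,0,0,0,0,0,0,0,0,0,0,0,0,0,0,0,0,0,0,0,0,0,0,0,0,0,0,0,0,0,0,0,0,0,0,0,0,0,0,0,0,0])

```text
time: 11.15
tool_pos: [0.4245, 0.049, 0.0311]
ee_rot: [3.139, 0.001, 1.967]
wrist_force: [-0.2, 1.2, 2.8]
width: 0.03
finger_force: 29.9
```

>>> move_arm(motion=[0,0,0,0,0,0,0,0,0,0,0,0,0,0,0,0,0,0,0,-0.1,0,0,0,0,0,0,-0.2,0,0,0,0,0,0,-0.4,0,0,0,0,0,0,-0.4,0,0,0,0,0,0,-0.4,0,0,0,0,0,0,-0.4,0,0,0,0,0,0,-0.4,0,0,0,0,0,0,-0.2,0,0,0,0,0,0,0,0])

```text
time: 12.07
tool_pos: [0.4254, 0.0488, 0.2856]
ee_rot: [3.133, 0.004, 1.967]
wrist_force: [0.8, -0.1, -1.9]
width: 0.03
finger_force: 29.8
```

>>> move_arm(motion=[0,0,-0.1556,0,0,0,0,0,0,-0.1556,0,0,0,0,0,0,-0.1556,0,0,0,0,0,0,-0.1556,0,0,0,0,0,0,-0.1556,0,0,0,0,0,0,-0.1556,0,0,0,0,0,0,-0.1556,0,0,0,0,0,0,-0.1556,0,0,0,0,0,0,-0.1556,0,0,0,0,0,0,0,0,0,0,0])

```text
time: 12.9
tool_pos: [0.4225, 0.0488, 0.2769]
ee_rot: [-3.141, -0.006, 3.069]
wrist_force: [0.2, -0.2, -2.3]
width: 0.03
finger_force: 29.8
```

>>> move_arm(motion=[0,0,0,0,-0.2,0,0,0,0,0,0,-0.35,0,0,0,0,0,0,-0.35,0,0,0,0,0,0,-0.35,0,0,0,0,0,0,-0.35,0,0,0,0,0,0,-0.35,0,0,0,0,0,0,-0.35,0,0,0,0,0,0,-0.35,0,0,0,0,0,0,-0.35,0,0,0,0,0,0,-0.35,0,0,0,0,0,0,-0.35,0,0,0,0,0,0,-0.35,0,0])

```text
time: 13.9
tool_pos: [0.3923, -0.3561, 0.2776]
ee_rot: [3.139, -0.003, 3.063]
wrist_force: [0.2, -0.5, -3.4]
width: 0.0299
finger_force: 29.8
```

>>> move_arm(motion=[0,0,0,0,0,0.2,0,0,0,0,0,0,0.35,0,0,0,0,0,0,0.4,0,0,0,0,0,0,0.4,0,0,0,0,0,0,0.35,0,0,0,0,0,0,0.25,0,0,0,0,0,0,0.2,0,0,0,0,0,0,0.15,0,0,0,0,0,0,0.05,0,0,0,0,0,0,0,0,0,0,0,0,0,0,0])

```text
time: 14.82
tool_pos: [0.3931, -0.3547, 0.0446]
ee_rot: [3.141, -0.001, 3.065]
wrist_force: [-0.0, -0.4, -2.9]
width: 0.03
finger_force: 30.0
```

```bash
python3 - <<'E'
from h import *
im=robot.snapshot("side")[:,:,::-1]; a=cv2.resize(np.ascontiguousarray(im[230:330,200:360]),None,fx=2.5,fy=2.5)
im=robot.snapshot("top")[:,:,::-1]; b=cv2.resize(np.ascontiguousarray(im[170:290,330:420]),None,fx=2.5,fy=2.5)
a=cv2.copyMakeBorder(a,0,50,0,0,0); cv2.imwrite("pics/s2.png",np.hstack([a,b]))
E
```

```text
(no output)
```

View pics/s2.png

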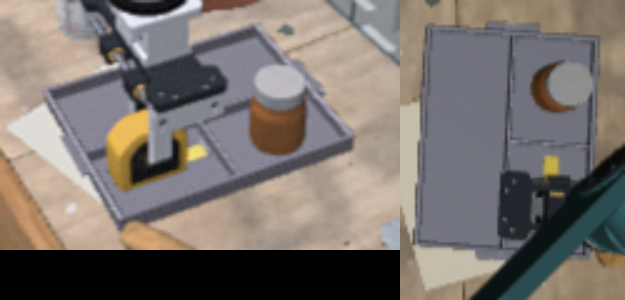

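The measure is aligned along the tray. Its blade tip (551,158) is clear of the divider by about 17 mm, leaving little room at the back, so I'll shift 5 mm forward, then lower and release.

>>> move_arm(motion=[0,0,0,-0.05,0,0,0,0,0,0,0,0,0.05,0,0,0,0,0,0,0.04,0,0,0,0,0,0,0,0,0,0,0,0,0,0,0,0,0,0,0,0,0,0.5,0,0,0,0,0,0,0.5,0,0,0,0,0,0,0.5,0,0,0,0,0,0,0.5,0,0,0,0,0,0,0.5])

```text
time: 15.75
tool_pos: [0.3985, -0.3555, 0.0364]
ee_rot: [-3.141, 0.001, 3.067]
wrist_force: [-0.6, 0.6, -0.2]
width: 0.0472
finger_force: 0.0
```

>>> move_arm(motion=[0,0,0,0,0,-0.1,0.5,0,0,0,0,0,-0.25,0.5,0,0,0,0,0,-0.4,0.5,0,0,0,0,0,-0.4,0.5,0,0,0,0,0,-0.4,0.5,0,0,0,0,0,-0.4,0.5,0,0,0,0,0,-0.4,0.5,0,0,0,0,0,-0.2,0.5])

```text
time: 16.42
tool_pos: [0.3991, -0.3561, 0.2984]
ee_rot: [-3.135, 0.007, 3.067]
wrist_force: [0.3, -0.6, -0.0]
width: 0.0472
finger_force: 0.0
```

>>> move_arm(motion=[0,0,0.149,0,0,0,0.7,0,0,0.149,0,0,0,0.7,0,0,0.149,0,0,0,0.7,0,0,0.149,0,0,0,0.7,0,0,0.149,0,0,0,0.7,0,0,0.149,0,0,0,0.7,0,0,0.149,0,0,0,0.7,0,0,0.149,0,0,0,0.7,0,0,0.149,0,0,0,0.7,0,0,0.149,0,0,0,0.7,0,0,0.149,0,0,0,0.7,0,0,0.149,0,0,0,0.7])

```text
time: 17.42
tool_pos: [0.3983, -0.3552, 0.2919]
ee_rot: [3.141, 0.001, 1.657]
wrist_force: [0.1, 0.5, 0.1]
width: 0.0655
finger_force: 0.0
```

>>> move_arm(motion=[0,0,0,0.2,0,0,0.7,0,0,0,0.35,0,0,0.7,0,0,0,0.35,0,0,0.7,0,0,0,0.35,0,0,0.7,0,0,0,0.35,0,0,0.7,0,0,0,0.35,0,0,0.7,0,0,0,0.35,0,0,0.7,0,0,0,0.35,0,0,0.7,0,0,0,0.35,0,0,0.7,0,0,0,0.35,0,0,0.7,0,0,0,0.35,0,0,0.7,0,0,0,0.35,0,0,0.7])

```text
time: 18.42
tool_pos: [0.3606, 0.0495, 0.2921]
ee_rot: [3.139, 0.0, 1.662]
wrist_force: [0.5, -0.4, 0.2]
width: 0.0655
finger_force: 0.0
```

>>> move_arm(motion=[0,0,0,0,0.2,0,0.7,0,0,0,0,0.35,0,0.7,0,0,0,0,0.35,0,0.7,0,0,0,0,0.35,0.2,0.7,0,0,0,0,0.35,0.2,0.7,0,0,0,0,0.35,0.2,0.7,0,0,0,0,0.35,0.2,0.7,0,0,0,0,0.35,0.2,0.7,0,0,0,0,0.3,0.2,0.7,0,0,0,0,0.15,0.2,0.7,0,0,0,0,0,0.2,0.7,0,0,0,0,0,0,0.7])

```text
time: 19.42
tool_pos: [0.668, 0.0762, 0.125]
ee_rot: [-3.131, -0.001, 1.662]
wrist_force: [-0.6, 0.3, -1.2]
width: 0.0658
finger_force: 0.0
```

>>> move_arm(motion=[0,0,0,0.02,0.075,0.2,0.7,0,0,0,0,0,0.25,0.7,0,0,0,0,0,0.25,0.7,0,0,0,0,0,0.2,0.7,0,0,0,0,0,0.12,0.7,0,0,0,0,0,0.08,0.7,0,0,0,0,0,0,0.7,0,0,0,0,0,0,0.7])

```text
time: 20.08
tool_pos: [0.6779, 0.079, 0.0225]
ee_rot: [3.14, 0.0, 1.662]
wrist_force: [-0.0, 0.1, 0.9]
width: 0.0654
finger_force: 0.0
```

>>> move_arm(motion=[0,0,0,0,0,0.06,0.7,0,0,0,0,0,0.06,0.7,0,0,0,0,0,0,0,0,0,0,0,0,0,0,0,0,0,0,0,0,0,0,0,0,0,0,0,0,0,0,0,0,0,0,0,0,0,0,0,0,0,0])

```text
time: 20.75
tool_pos: [0.6775, 0.079, 0.0093]
ee_rot: [3.141, -0.0, 1.662]
wrist_force: [-0.1, -0.3, 0.2]
width: 0.0439
finger_force: 30.0
```

>>> move_arm(motion=[0,0,0,0,0,0,0,0,0,0,0,0,-0.1,0,0,0,0,0,0,-0.2,0,0,0,0,0,0,-0.35,0,0,0,0,0,0,-0.4,0,0,0,0,0,0,-0.4,0,0,0,0,0,0,-0.4,0,0,0,0,0,0,-0.4,0,0,0,0,0,0,-0.2,0,0,0,0,0,0,0,0])

```text
time: 21.58
tool_pos: [0.6794, 0.0791, 0.263]
ee_rot: [3.127, 0.001, 1.663]
wrist_force: [-0.0, -0.3, -0.2]
width: 0.0438
finger_force: 30.0
```

>>> move_arm(motion=[0,0,0,0,-0.2,-0.1,0,0,0,0,0,-0.35,-0.1,0,0,0,0,0,-0.35,-0.1,0,0,0,0,0,-0.35,0,0,0,0,0,0,-0.35,0,0,0,0,0,0,-0.35,0,0,0,0,0,0,-0.3,0,0,0,0,0,0,-0.15,0,0])

```text
time: 22.25
tool_pos: [0.4345, 0.0569, 0.2824]
ee_rot: [-3.138, -0.0, 1.663]
wrist_force: [0.8, 0.6, -0.5]
width: 0.0441
finger_force: 30.0
```

>>> move_arm(motion=[0,0,-0.149,0,0,0,0,0,0,-0.149,0,0,0,0,0,0,-0.149,0,0,0,0,0,0,-0.149,0,0,0,0,0,0,-0.149,0,0,0,0,0,0,-0.149,0,0,0,0,0,0,-0.149,0,0,0,0,0,0,-0.149,0,0,0,0,0,0,-0.149,0,0,0,0,0,0,-0.149,0,0,0,0,0,0,-0.149,0,0,0,0,0,0,-0.149,0,0,0,0])

```text
time: 23.25
tool_pos: [0.4374, 0.057, 0.2816]
ee_rot: [-3.141, -0.004, 3.073]
wrist_force: [-0.6, 0.6, -1.3]
width: 0.0437
finger_force: 30.0
```

>>> move_arm(motion=[0,0,0,0,-0.2,0,0,0,0,0,-0.05,-0.35,0,0,0,0,0,-0.05,-0.35,0,0,0,0,0,-0.05,-0.35,0,0,0,0,0,-0.05,-0.35,0,0,0,0,0,-0.05,-0.35,0,0,0,0,0,-0.05,-0.35,0,0,0,0,0,-0.05,-0.35,0,0,0,0,0,-0.05,-0.35,0,0,0,0,0,-0.05,-0.2,0,0,0,0,0,0,0,0,0])

```text
time: 24.17
tool_pos: [0.4582, -0.2689, 0.28]
ee_rot: [3.14, -0.005, 3.062]
wrist_force: [0.3, 0.2, -1.8]
width: 0.0441
finger_force: 30.0
```

>>> move_arm(motion=[0,0,0,-0.15,0.05,0.2,0,0,0,0,0,0,0.35,0,0,0,0,0,0,0.4,0,0,0,0,0,0,0.4,0,0,0,0,0,0,0.35,0,0,0,0,0,0,0.25,0,0,0,0,0,0,0.2,0,0,0,0,0,0,0.15,0,0,0,0,0,0,0.1,0,0,0,0,0,0,0,0,0,0,0,0,0,0,0])

```text
time: 25.08
tool_pos: [0.4741, -0.2607, 0.0432]
ee_rot: [3.14, -0.002, 3.067]
wrist_force: [-0.0, 0.2, -1.3]
width: 0.0436
finger_force: 30.0
```

>>> move_arm(motion=[0,0,0,0,-0.04,0.1,0,0,0,0,0,0,0.1,0,0,0,0,0,0,0.06,0,0,0,0,0,0,0.03,0,0,0,0,0,0,0,0,0,0,0,0,0,0,0])

```text
time: 25.58
tool_pos: [0.4742, -0.2655, 0.0148]
ee_rot: [3.141, -0.0, 3.067]
wrist_force: [-0.4, -0.4, -0.6]
width: 0.0436
finger_force: 30.0
```

```bash
python3 - <<'E'
from h import *
im=robot.snapshot("side")[:,:,::-1]; a=cv2.resize(np.ascontiguousarray(im[210:330,200:360]),None,fx=2.5,fy=2.5)
im=robot.snapshot("top")[:,:,::-1]; b=cv2.resize(np.ascontiguousarray(im[170:290,330:420]),None,fx=2.5,fy=2.5)
cv2.imwrite("pics/s3.png",np.hstack([a,b]))
E
```

```text
(no output)
```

View pics/s3.png

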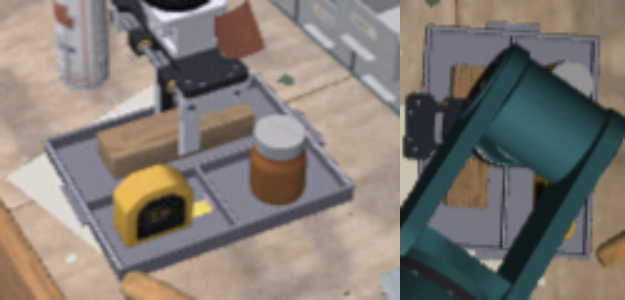

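The timber (175,135) lies centred in the long compartment. The measure (150,205) and jar (278,160) are in place and upright. I'll lower 1 mm and release.

>>> move_arm(motion=[0,0,0,0,0,0.015,0,0,0,0,0,0,0,0,0,0,0,0,0,0,0.58,0,0,0,0,0,0,0.58,0,0,0,0,0,0,0.58,0,0,0,0,0,0,0.58,0,0,0,0,0,-0.1,0.58,0,0,0,0,0,-0.2,0.58,0,0,0,0,0,-0.4,0.58,0,0,0,0,0,-0.4,0.58,0,0,0,0,0,-0.4,0.58,0,0,0,0,0,-0.4,0.58])

```text
time: 26.68
tool_pos: [0.474, -0.2653, 0.2063]
ee_rot: [-3.141, 0.001, 3.067]
wrist_force: [0.6, -1.1, 0.2]
width: 0.0544
finger_force: 0.0
```

>>> move_arm(motion=[0,0,0,0,0,-0.4,1,0,0,0,0,0,-0.3,1,0,0,0.1587,0,0,0,1,0,0,0.1587,0,0,0,1,0,0,0.1587,0,0,0,1,0,0,0.1587,0,0,0,1,0,0,0.1587,0,0,0,1,0,0,0.1587,0,0,0,1,0,0,0.1587,0,0,0,1,0,0,0.1587,0,0,0,1,0,0,0.1587,0,0,0,1,0,0,0.1587,0,0,0,1])

```text
time: 27.68
tool_pos: [0.4742, -0.2655, 0.2745]
ee_rot: [3.141, 0.001, 1.814]
wrist_force: [0.5, -0.3, 0.5]
width: 0.0935
finger_force: 0.0
```

>>> move_arm(motion=[0,0,0.159,0,0,-0.1,1,0,0,0.159,0,0,-0.1,1,0,0,0,0,0,-0.1,1,0,0,0,0,0,0,1])

```text
time: 28.02
tool_pos: [0.4748, -0.2659, 0.3068]
ee_rot: [3.137, 0.003, 1.574]
wrist_force: [0.1, -0.1, 1.2]
width: 0.094
finger_force: 0.0
```

>>> move_arm(motion=[0,0,0,0.2,-0.04,0,1,0,0,0,0.3,-0.06,0,1,0,0,0,0.3,-0.06,0,1,0,0,0,0.3,-0.05,0,1,0,0,0,0.3,-0.05,0,1,0,0,0,0.2,-0.04,0,1,0,0,0,0,0,0,1,0,0,0,0,0,0,1])

```text
time: 28.68
tool_pos: [0.4442, -0.105, 0.304]
ee_rot: [3.14, 0.001, 1.574]
wrist_force: [-1.0, -0.1, -0.3]
width: 0.0941
finger_force: 0.0
```

```bash
python3 - <<'E'
from h import *
o=robot.get_obs();print(o["tool_pos"])
s=robot.snapshot("side")[:,:,::-1].copy()
h=blob(s,(205,150,260,200),(0,130,100),(8,255,255),3);print(h.min(0),h.max(0))
cv2.imwrite("pics/s4.png",cv2.resize(s[60:260,150:350],None,fx=3,fy=3))
E
```

```text
[ 0.44421947 -0.10499505  0.30398685]
[220. 171.] [239. 195.]
```

View pics/s4.png

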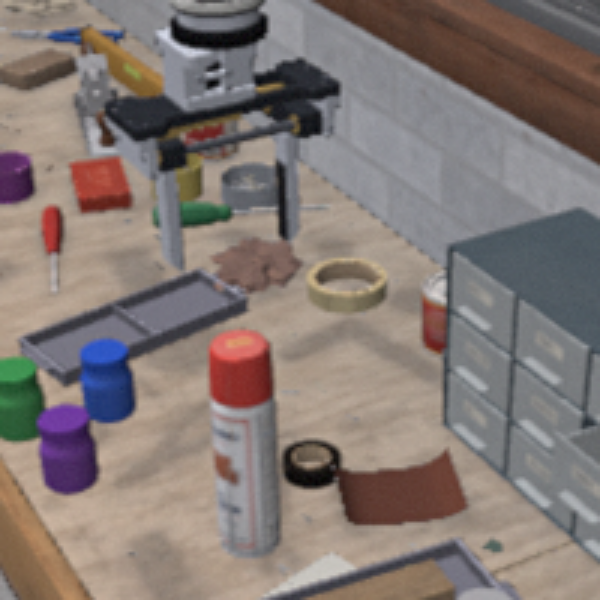

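The open gripper (230,200) hangs straddling the untouched can (241,365). Next I'll descend to about z 0.146 and grip.

>>> move_arm(motion=[0,0,0,-0.01,0.01,0.2,1,0,0,0,0,0,0.25,1,0,0,0,0,0,0.25,1,0,0,0,0,0,0.25,1,0,0,0,0,0,0.25,1,0,0,0,0,0,0.2,1,0,0,0,0,0,0.15,1,0,0,0,0,0,0,1,0,0,0,0,0,0,1,0,0,0,0,0,0,1])

```text
time: 29.57
tool_pos: [0.446, -0.1075, 0.1495]
ee_rot: [3.14, 0.001, 1.57]
wrist_force: [-0.8, -0.1, 0.2]
width: 0.094
finger_force: 0.0
```

>>> move_arm(motion=[0,0,0,0,0,0,0.8,0,0,0,0,0,0,0.72,0,0,0,0,0,0,0.68,0,0,0,0,0,0,0.64,0,0,0,0,0,0,0.6,0,0,0,0,0,0,0.3,0,0,0,0,0,0,0,0,0,0,0,0,0,0,0,0,0,0,0,0,0])

```text
time: 30.32
tool_pos: [0.4453, -0.1066, 0.1486]
ee_rot: [3.141, 0.0, 1.571]
wrist_force: [-0.2, -0.1, 1.0]
width: 0.0554
finger_force: 30.0
```

>>> move_arm(motion=[0,0,0,0,0,-0.08,0,0,0,0,0,0,-0.15,0,0,0,0,0,0,-0.25,0,0,0,0,0,0,-0.25,0,0,0,0,0,0,-0.25,0,0,0,0,0,0,-0.15,0,0,0,0,0,0,-0.07,0,0,0,0,0,0,0,0])

```text
time: 30.98
tool_pos: [0.446, -0.1068, 0.2701]
ee_rot: [3.139, 0.001, 1.571]
wrist_force: [0.2, 0.7, -2.4]
width: 0.0556
finger_force: 30.0
```

>>> move_arm(motion=[0,0,0,0.12,0.04,0,0,0,0,0,0.25,0.08,0,0,0,0,0,0.35,0.11,0,0,0,0,0,0.4,0.12,0,0,0,0,0,0.4,0.12,0,0,0,0,0,0.4,0.12,0,0,0,0,0,0.4,0.12,0,0,0,0,0,0.4,0.12,0,0,0,0,0,0.4,0.12,0,0,0,0,0,0.4,0.12,0,0,0,0,0,0.3,0.1,0,0,0,0,0,0.2,0.06,0,0])

```text
time: 31.98
tool_pos: [0.5676, 0.2981, 0.2646]
ee_rot: [-3.136, 0.001, 1.574]
wrist_force: [-1.1, -0.9, -2.8]
width: 0.0557
finger_force: 30.0
```

>>> move_arm(motion=[0,0,0,0.12,0.04,0,0,0,0,0,0.03,0.01,0,0,0,0,0,0,0,0,0,0,0,0,0,0,0,0])

```text
time: 32.32
tool_pos: [0.5728, 0.309, 0.267]
ee_rot: [-3.139, 0.002, 1.57]
wrist_force: [0.3, -0.4, -2.5]
width: 0.0554
finger_force: 30.0
```

>>> move_arm(motion=[0,0,0,0.03,0.01,0.1,0,0,0,0,0,0,0.2,0,0,0,0,0,0,0.2,0,0,0,0,0,0,0.2,0,0,0,0,0,0,0.2,0,0,0,0,0,0,0.12,0,0,0,0,0,0,0,0,0,0,0,0,0,0,0])

```text
time: 32.98
tool_pos: [0.5739, 0.312, 0.1658]
ee_rot: [-3.14, 0.001, 1.57]
wrist_force: [0.6, 0.1, -2.9]
width: 0.0555
finger_force: 30.0
```

```bash
python3 - <<'E'
from h import *
im=robot.snapshot("side")[:,:,::-1]; a=cv2.resize(np.ascontiguousarray(im[60:200,130:290]),None,fx=3,fy=3)
im=robot.snapshot("top")[:,:,::-1]; b=cv2.resize(np.ascontiguousarray(im[140:280,120:220]),None,fx=3,fy=3)
cv2.imwrite("pics/s5.png",np.hstack([a,b]))
E
```

```text
(no output)
```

View pics/s5.png

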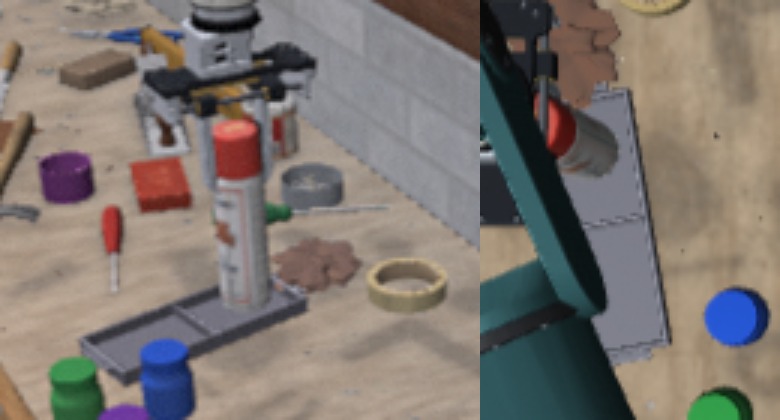

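The can (245,230) hangs over the far compartment with clear floor round it, and the rag is outside. I'll lower the last 12 mm and release.

>>> move_arm(motion=[0,0,0,0,0,0.05,0,0,0,0,0,0,0.04,0,0,0,0,0,0,0.03,0,0,0,0,0,0,0,0,0,0,0,0,0,0,0,0,0,0,0,0,0,0])

```text
time: 33.58
tool_pos: [0.5742, 0.3128, 0.1545]
ee_rot: [-3.142, -0.0, 1.571]
wrist_force: [-1.2, 0.7, -2.9]
width: 0.0554
finger_force: 30.0
```

>>> move_arm(motion=[0,0,0,0,0,0.012,0,0,0,0,0,0,0.008,0,0,0,0,0,0,0,0,0,0,0,0,0,0,0])

```text
time: 33.92
tool_pos: [0.5743, 0.3129, 0.1527]
ee_rot: [3.141, -0.0, 1.571]
wrist_force: [0.7, 1.2, -2.5]
width: 0.0554
finger_force: 30.0
```

>>> move_arm(motion=[0,0,0,0,0,0.01,0,0,0,0,0,0,0,0,0,0,0,0,0,0,0])

```text
time: 34.17
tool_pos: [0.5743, 0.3129, 0.1527]
ee_rot: [3.141, -0.001, 1.571]
wrist_force: [-1.1, -0.6, 1.9]
width: 0.0555
finger_force: 30.0
```

Contact (force turned upward). Release.

>>> move_arm(motion=[0,0,0,0,0,0,0.65,0,0,0,0,0,0,0.75,0,0,0,0,0,0,0.85,0,0,0,0,0,0,1,0,0,0,0,0,0,1,0,0,0,0,0,-0.1,1,0,0,0,0,0,-0.2,1,0,0,0,0,0,-0.3,1,0,0,0,0,0,-0.3,1,0,0,0,0,0,-0.4,1,0,0,0,0,0,-0.2,1])

```text
time: 35.08
tool_pos: [0.5748, 0.3131, 0.3079]
ee_rot: [3.135, -0.003, 1.571]
wrist_force: [0.5, -0.4, 1.0]
width: 0.0938
finger_force: 0.0
```

>>> move_arm(motion=[0,0,0,-0.2,-0.01,0,0.85,0,0,0,-0.35,-0.03,0,0.85,0,0,0,-0.35,-0.03,0,0.85,0,0,0,-0.35,-0.03,0,0.85,0,0,0,-0.35,-0.03,0,0.85,0,0,0,-0.35,-0.03,0,0.85,0,0,0,-0.35,-0.03,0,0.85,0,0,0,-0.35,-0.03,0,0.85,0,0,0,-0.35,-0.03,0,0.85,0,0,0,-0.35,-0.03,0,0.85,0,0,0,-0.2,-0.02,0,0.85,0,0,0,0,0,0,0.85])

```text
time: 36.08
tool_pos: [0.5437, -0.0462, 0.3023]
ee_rot: [3.141, 0.002, 1.565]
wrist_force: [-0.0, -0.3, -0.8]
width: 0.0798
finger_force: 0.0
```

```bash
python3 - <<'E'
from h import *
o=robot.get_obs();print(o["tool_pos"])
s=robot.snapshot("side")[:,:,::-1].copy()
cv2.imwrite("pics/s6.png",cv2.resize(s[40:320,130:410],None,fx=2.1,fy=2.1))
h=blob(s,(238,200,268,226),(0,0,0),(180,255,65),3);print(rect("side",h,.01))
E
```

```text
[ 0.54371835 -0.04622666  0.30234672]
(array([543., -52.]), array([88., 58.]), 62.1, [[496.0, -77.0], [548.0, -104.0], [589.0, -26.0], [538.0, 1.0]])
```

View pics/s6.png

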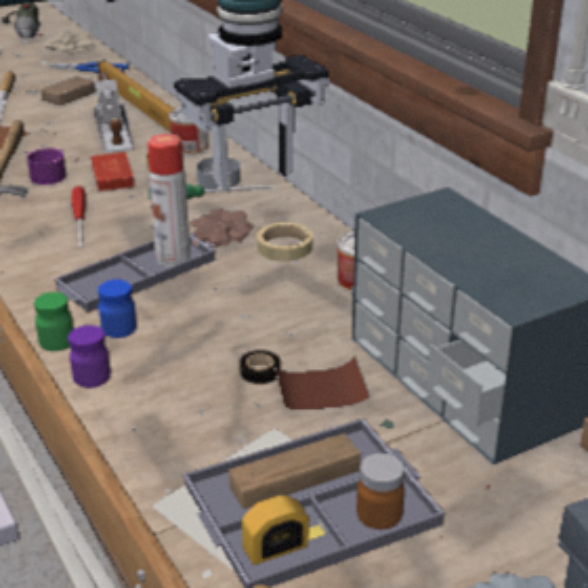

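The can stands upright in tray_two (168,205) and tray_three is complete. The small tape (260,365) is untouched. I'll check the cabinet clearance before going low.

```bash
python3 - <<'E'
from h import *
print(onz("side",(299,199.5),0),onz("side",(366.7,259),0))
E
```

```text
[ 0.71251649 -0.03131468  0.        ] [ 7.13384949e-01 -3.58717838e-01  1.11022302e-16]
```

>>> move_arm(motion=[0,0,0,0.05,0.03,0.2,0.9,0,0,0,0,0,0.35,0.9,0,0,0,0,0,0.4,0.9,0,0,0,0,0,0.4,0.9,0,0,0,0,0,0.4,0.9,0,0,0,0,0,0.35,0.9,0,0,0,0,0,0.25,0.9,0,0,0,0,0,0.15,0.9,0,0,0,0,0,0.1,0.9,0,0,0,0,0,0,0.9,0,0,0,0,0,0,0.9])

```text
time: 37.05
tool_pos: [0.5477, -0.0364, 0.0421]
ee_rot: [3.141, -0.0, 1.572]
wrist_force: [1.1, -0.5, -0.5]
width: 0.0848
finger_force: 0.0
```

>>> move_arm(motion=[0,0,0,-0.045,0,0.12,0.9,0,0,0,0,0,0.12,0.9,0,0,0,0,0,0.08,0.9,0,0,0,0,0,0.05,0.9,0,0,0,0,0,0,0.9,0,0,0,0,0,0,0.9])

```text
time: 37.55
tool_pos: [0.5468, -0.0417, 0.0039]
ee_rot: [-3.141, -0.0, 1.57]
wrist_force: [0.1, -0.0, -0.4]
width: 0.0842
finger_force: 0.0
```

>>> move_arm(motion=[0,0,0,0,0,0,0,0,0,0,0,0,0,0,0,0,0,0,0,0,0,0,0,0,0,0,0,0,0,0,0,0,0,0,0,0,0,0,0,0,0,0])

```text
time: 38.05
tool_pos: [0.5475, -0.0417, 0.0049]
ee_rot: [3.141, 0.0, 1.571]
wrist_force: [-0.6, 0.6, 1.2]
width: 0.0581
finger_force: 30.0
```

>>> move_arm(motion=[0,0,0,0,0,-0.1,0,0,0,0,0,0,-0.2,0,0,0,0,0,0,-0.35,0,0,0,0,0,0,-0.4,0,0,0,0,0,0,-0.35,0,0,0,0,0,0,-0.2,0,0,0,0,0,0,0,0])

```text
time: 38.63
tool_pos: [0.5504, -0.0422, 0.172]
ee_rot: [3.129, 0.002, 1.571]
wrist_force: [0.2, -0.7, 0.4]
width: 0.0583
finger_force: 30.0
```

>>> move_arm(motion=[0,0,0,0.2,-0.07,0,0,0,0,0,0.34,-0.11,0,0,0,0,0,0.34,-0.11,0,0,0,0,0,0.34,-0.11,0,0,0,0,0,0.34,-0.11,0,0,0,0,0,0.34,-0.11,0,0,0,0,0,0.34,-0.11,0,0,0,0,0,0.34,-0.11,0,0,0,0,0,0.34,-0.11,0,0,0,0,0,0.34,-0.11,0,0,0,0,-0.112,0,0,0,0,0,0,-0.112,0,0,0,0])

```text
time: 39.63
tool_pos: [0.4393, 0.286, 0.1628]
ee_rot: [-3.139, 0.001, 1.755]
wrist_force: [0.2, -0.7, 0.5]
width: 0.0582
finger_force: 30.0
```

>>> move_arm(motion=[0,0,0,0,0,0,0,0,0,0,0,0,0,0])

```text
time: 39.8
tool_pos: [0.4405, 0.2841, 0.1633]
ee_rot: [-3.14, 0.001, 1.745]
wrist_force: [-0.4, 0.0, -0.1]
width: 0.0583
finger_force: 30.0
```

>>> move_arm(motion=[0,0,0,0.045,-0.025,0.2,0,0,0,0,0,0,0.3,0,0,0,0,0,0,0.3,0,0,0,0,0,0,0.25,0,0,0,0,0,0,0.15,0,0,0,0,0,0,0.1,0,0,0,0,0,0,0,0,0,0,0,0,0,0,0])

```text
time: 40.47
tool_pos: [0.4381, 0.288, 0.0345]
ee_rot: [-3.141, 0.0, 1.745]
wrist_force: [0.9, -0.2, 0.2]
width: 0.0581
finger_force: 30.0
```

```bash
python3 - <<'E'
from h import *
im=robot.snapshot("side")[:,:,::-1]; a=cv2.resize(np.ascontiguousarray(im[60:220,120:280]),None,fx=2.8,fy=2.8)
im=robot.snapshot("top")[:,:,::-1]; b=cv2.resize(np.ascontiguousarray(im[130:290,110:220]),None,fx=2.8,fy=2.8)
cv2.imwrite("pics/s7.png",np.hstack([a,b]))
E
```

```text
(no output)
```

View pics/s7.png

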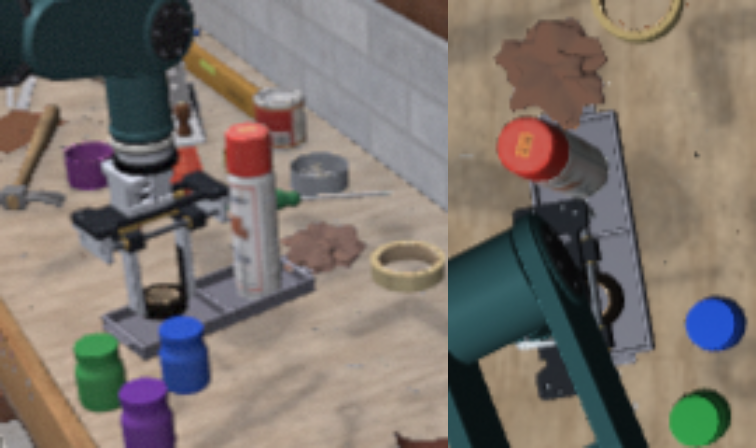

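The tape (165,300) is over the near compartment, and the gripper clears the can. I'll lower 25 mm more and release gently.

>>> move_arm(motion=[0,0,0,0,0,0.1,0,0,0,0,0,0,0.08,0,0,0,0,0,0,0.05,0,0,0,0,0,0,0.02,0,0,0,0,0,0,0,0,0,0,0,0,0,0,0])

```text
time: 41.07
tool_pos: [0.4379, 0.2883, 0.0093]
ee_rot: [-3.141, -0.0, 1.746]
wrist_force: [-1.1, -0.4, -0.7]
width: 0.0587
finger_force: 30.0
```

>>> move_arm(motion=[0,0,0,0,0,0.005,0,0,0,0,0,0,0,0.74,0,0,0,0,0,0,0.74,0,0,0,0,0,0,0.74,0,0,0,0,0,0,0.74,0,0,0,0,0,0,0.74,0,0,0,0,0,-0.1,0.74,0,0,0,0,0,-0.2,0.74,0,0,0,0,0,-0.4,0.74,0,0,0,0,0,-0.4,0.74,0,0,0,0,0,-0.4,0.74,0,0,0,0,0,-0.4,0.74])

```text
time: 42.07
tool_pos: [0.4376, 0.2881, 0.2018]
ee_rot: [3.141, -0.0, 1.746]
wrist_force: [0.6, -0.3, -0.5]
width: 0.0695
finger_force: 0.0
```

>>> move_arm(motion=[0,0,0,0,-0.1,-0.3,0.74,0,0,0,0,-0.3,-0.2,0.74,0,0,0,0,-0.35,0,0.74,0,0,0,0,-0.35,0,0.74,0,0,0,0,-0.3,0,0.74,0,0,0,0,-0.1,0,0.74,0,0,0,0,0,0,0.74,0,0,0,0,0,0,0.74])

```text
time: 42.73
tool_pos: [0.2908, 0.2623, 0.2497]
ee_rot: [3.139, -0.001, 1.747]
wrist_force: [0.3, 0.9, -0.4]
width: 0.0694
finger_force: 0.0
```

```bash
python3 - <<'E'
from h import *
s=robot.snapshot("side")[:,:,::-1]; a=np.ascontiguousarray(s[70:330,110:370])
im=robot.snapshot("top")[:,:,::-1]; b=cv2.resize(np.ascontiguousarray(im[90:290,120:420]),None,fx=1.7,fy=1.7)
a=cv2.resize(a,(340,340)); b=cv2.resize(b,(460,307)); b=cv2.copyMakeBorder(b,0,33,0,0,0); cv2.imwrite("pics/s8.png",np.hstack([a,b]))
E
```

```text
(no output)
```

View pics/s8.png

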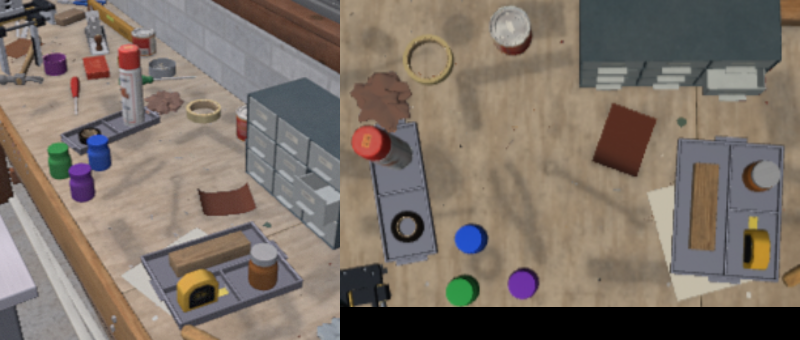

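All five are in their compartments: the tape at (407,226), can (385,150), timber (705,205), jar (760,175) and measure (757,245). The bystanders haven't moved.

```bash
python3 -c "
from bench import robot
print(robot.close_job())"
```

```text
the job is handed in; nothing more can be done
None
```

Both kits are made up and the job is handed in at about 43 s: jar, tape measure and timber are in the three-compartment tray, and the spray can and small tape are in the two-compartment tray, all upright or flat as found in the last pictures, with the big tape and paint tin left where they were.

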